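# Switch the grinding bench on in order

## Task

Start up the grinding bench in its safe order with the push switches standing on the bench: press the square cap (dust extraction) first, then the round domed cap (lamp), then the long bar cap (grinder). Press each one lightly with closed fingertips until its cap is about half-way down or more, where it stays; do not press the spare switch with the small round button. Do not pick up or shove the switches or any of the other things.

Things in the scene. Friction and masses are not known exactly. Their poses are not given: they have to be found in the camera images.
- extractor_switch: push switch for: dust extraction. Loose light-grey box 80 x 80 mm, lid 46 mm above the bench, 0.8 kg, on rubber feet, with one black cap in the middle of its lid: a flat square cap, 36 x 36 mm. Origin at the centre of its underside, z up; a 12 mm black gland plug sticks out of its +x side
- square_cap_top (a point): centre of the top face of this cap (a flat square cap, 36 x 36 mm); 85 mm above the bench when up, it moves with the cap. The cap is 14 mm thick
- square_cap (a joint): travel of this cap: 0 up, 0.020 m fully down, on a hard stop. It slides straight down against 3.3 N at first, rising to 6.2 N at the bottom, and stays where it is left; the switch is on beyond 0.006 m. Over 25 N on it is too hard
- lamp_switch: push switch for: bench lamp. Loose light-grey box 80 x 80 mm, lid 46 mm above the bench, 0.8 kg, on rubber feet, with one black cap in the middle of its lid: a round domed mushroom cap, 42 mm across. Origin at the centre of its underside, z up; a 12 mm black gland plug sticks out of its +x side
- dome_cap_top (a point): centre of the top face of this cap (a round domed mushroom cap, 42 mm across); 85 mm above the bench when up, it moves with the cap. The cap is 14 mm thick
- dome_cap (a joint): travel of this cap: 0 up, 0.020 m fully down, on a hard stop. It slides straight down against 3.3 N at first, rising to 6.2 N at the bottom, and stays where it is left; the switch is on beyond 0.006 m. Over 25 N on it is too hard
- grinder_switch: push switch for: grinder. Loose light-grey box 80 x 80 mm, lid 46 mm above the bench, 0.8 kg, on rubber feet, with one black cap in the middle of its lid: a long flat bar cap, 60 mm along the box's y by 20 mm along its x. Origin at the centre of its underside, z up; a 12 mm black gland plug sticks out of its +x side
- bar_cap_top (a point): centre of the top face of this cap (a long flat bar cap, 60 mm along the box's y by 20 mm along its x); 85 mm above the bench when up, it moves with the cap. The cap is 14 mm thick
- bar_cap (a joint): travel of this cap: 0 up, 0.020 m fully down, on a hard stop. It slides straight down against 3.3 N at first, rising to 6.2 N at the bottom, and stays where it is left; the switch is on beyond 0.006 m. Over 25 N on it is too hard
- spare_switch: push switch for: spare, not to be pressed. Loose light-grey box 80 x 80 mm, lid 46 mm above the bench, 0.8 kg, on rubber feet, with one black cap in the middle of its lid: a small round flat button, 18 mm across. Origin at the centre of its underside, z up; a 12 mm black gland plug sticks out of its +x side
- small_cap_top (a point): centre of the top face of this cap (a small round flat button, 18 mm across); 85 mm above the bench when up, it moves with the cap. The cap is 14 mm thick
- small_cap (a joint): travel of this cap: 0 up, 0.020 m fully down, on a hard stop. It slides straight down against 3.3 N at first, rising to 6.2 N at the bottom, and stays where it is left; the switch is on beyond 0.006 m. Over 25 N on it is too hard
- wood_block_1: bystander, loose: small wooden block 45x70x21 mm; origin at the centre of its underside
- sanding_block: bystander, loose: brown sanding block 63x116x31 mm; origin at the centre of its underside
- bolt_0: bystander, loose: steel bolt 13x46x15 mm; origin at the centre of its underside
- insulating_tape: bystander, loose: black tape roll 58 mm across, 18 mm high; origin at the centre of its underside
- tall_block (a point): middle of the top of a fixed upright brown cardboard box (never moves), about 60 mm along x and 90 mm along y, 120 mm tall: the tallest thing among the switches. Other fixed clutter of the bench, up to 150 mm tall, stands round the work; 0.2 m above the bench the fingertips are clear of everything there.
- below_socket (a point): bench-top point, a marker only. 0.15 m nearer the robot than it (straight along -x), high up, a fixed power socket hangs on its cord: about 80 x 100 mm across, its underside 0.66 m above the bench, the cord above it. Elbow and forearm must swing past without bumping it, for example folded back over the base, with all that reaches out there below it
There are look-alikes about, which are no part of the job. What is shaped like the lamp_switch but pink or red is not meant.

How it is judged (in metres and radians):
On the way, in this order (a step that is already met when the one before it is completed fails the run):
1. square cap pressed down first (value of joint square_cap above 0.006 m), for 0.1 s.
2. domed cap pressed down second (value of joint dome_cap above 0.006 m), for 0.1 s.
3. bar cap pressed down third (value of joint bar_cap above 0.006 m), for 0.1 s.
At the end, for the whole second after the job is handed in: The square, domed and bar caps are each down by at least 5.5 mm of their 20 mm travel and stay there, the small round button is up (less than 2 mm down), and all four switches stand upright on the bench at rest within 25 mm of where they stood (value of joint each of square_cap, dome_cap, bar_cap above 0.0055 m and value of joint small_cap below 0.002 m and distance of each of extractor_switch, lamp_switch, grinder_switch, spare_switch from where it was at the start of the episode below 0.025 m and height (world z) of each of extractor_switch, lamp_switch, grinder_switch, spare_switch below 0.012 m and angle between each of extractor_switch, lamp_switch, grinder_switch, spare_switch's own z axis and vertical below 0.1 rad and linear speed of each of extractor_switch, lamp_switch, grinder_switch, spare_switch below 0.02 m/s); the robot touches nothing.
It fails at once if the domed cap goes down before the square cap is on, or the bar cap before the domed cap is on ((value of joint dome_cap above 0.003 m and value of joint square_cap below 0.005 m) or (value of joint bar_cap above 0.003 m and value of joint dome_cap below 0.005 m)).
It fails at once if the spare switch's small button is pressed (value of joint small_cap above 0.002 m).
It fails at once if a switch is pressed with more than 25 N (contact force between any of the arm, the fingers and extractor_switch above 25 N or contact force between any of the arm, the fingers and lamp_switch above 25 N or contact force between any of the arm, the fingers and grinder_switch above 25 N or contact force between any of the arm, the fingers and spare_switch above 25 N).
It fails at once if a switch is lifted, tipped or shifted more than 25 mm (height (world z) of any of extractor_switch, lamp_switch, grinder_switch, spare_switch above 0.012 m or angle between any of extractor_switch, lamp_switch, grinder_switch, spare_switch's own z axis and vertical above 0.2 rad or distance of any of extractor_switch, lamp_switch, grinder_switch, spare_switch from where it was at the start of the episode above 0.025 m).
It fails at once if a bystander is moved more than 30 mm (distance of any of wood_block_1, sanding_block, bolt_0, insulating_tape from where it was at the start of the episode above 0.03 m).
It also fails if it takes over 53 s, if anything falls off the work surface, if the arm or the gripper's body presses on something with over 40 N, if the wrist force passes 120 N, or if a joint passes its speed limit or range.

## Robot

A 6-joint arm with a two-finger parallel gripper is mounted at the origin on the work surface; the furniture and walls round the work are solid. World frame = base frame: x ahead of the robot, y to its left, z up, the work surface at z = 0. Lengths are in m, angles in degrees, forces in N, time in s.
With the tool pointing down it reaches from about 0.35 to 1 m from the base axis. Payload 7.1 kg.
Tool frame: the origin (TCP) lies on the centre line of the jaws, within the pads' length; the fingertips stand env.tcp_to_tips ahead of it and the grasp point (between the pads) lies 5 mm behind it (env.tcp_to_tips is the distance from the TCP to the fingertips, in m); z points along the fingers, y is the line along which they close (so a half turn about z gives the same grasp; the last joint's range is limited). The gripper opens to 85 mm and grips with 20 to 120 N. Pads are 22 mm wide; open, the fingers measure 114 mm over their backs; the gripper's body (76 mm by 85 mm) begins 54 mm behind the grasp point. The pads swing forward as they close: fully open they stand 13 mm farther back than shut.
Start: joints at [64.343, 24.242, 93.386, -0, 62.372, -1.089], TCP at [0.26, 0.568, 0.245] pointing down, gripper open.
Joint ranges: [-172.04, 172.04], [-51.8, 120.97], [4.93, 147.93], [-75.15, 255.16], [6.16, 154.13], [-145.62, 145.62]. Speed limits (degrees/s): [136.94, 136.94, 172.46, 180, 180, 180].

## Interface

Orientations are given as a 3x3 rotation matrix whose columns are the frame's x, y, z axes.
In Python, from cell import sensors, vision, workorder, models, env gives the robot as it stands. The module is installed in compiled form; this text tells all that it offers.
- The arm moves only by the shell command python3 -m handwheel 'ROWS' [OPENING] [FORCE]. ROWS is JSON, a list of rows, each a list of 6 numbers: the shift along the tool's x, y, z in mm, then the turn, a rotation vector about the tool's x, y, z in rad. A call has exactly 5 rows; each row shifts and turns the commanded pose from where the row before left it, along the tool's axes as they then stand; what a row does not reach is not made up. A row lasts 1/12 s, in which the tool goes at most 41.7 mm and 7.16 degrees, less where a joint would pass 70% of its speed; a pose out of reach is approached as far as the arm can. A call is refused whole if a number of a shift passes 41.7 or a number of a turn 0.125, either way. A call with a gripper value outside its range is refused whole. OPENING is the opening in per cent of the stroke, from 0 (shut) to 100 (fully open), set as the call begins (- or left out, the last holds). The fingers move at their own pace and stop on an object; FORCE is the grip in N (left out, the last holds). Time passes only in rows, so rows that do not move let the fingers close, or fill a call up. It gives the time, the measured TCP pose, the force, the opening and the grip force at its end, in the units of the state.
- sensors.state(): the state, without advancing time (a new reading comes with each control period).
- vision.grab_frame(name): name is "scene" or "top" or "wrist"; returns a dict with "frame" (384x512x3 uint8, red, green, blue), "range_z" (384x512 float32, m along the optical axis (not along the pixel's ray), 0 where there is no reading), "mtx" (3x3 intrinsics, pixels), "world_from_camera" (4x4, takes a point from camera to world coordinates); the wrist camera has in their place "tool_from_camera" (4x4, takes a point from camera to tool coordinates, whose origin is the TCP and whose axes are the flange's). Camera axes: x right, y down, z forward; pixel columns grow to the right and rows downward; lengths in m; the calibration is good to about 2 mm. A picture is of the moment at which its call begins: read the wrist's pose just before it.
- workorder.finish_job(): hands the job in; it is judged then, once.
Trained networks look in a picture, given as the dict that the camera call returned (one of the last four; its "shot" number tells which), for a name from the list of things; names that differ only in an ending like _2 or _b are one class to them, and where a whole thing is asked for, a point or a joint stands for the part that bears it (a point fixed in the world has none). Each returns a list of dicts, best first, with "confidence" (0 to 1); they miss things now and then, are a little off and sometimes report something else, mostly with a low value. They report only what shows in the picture. A call takes as long as a camera call. They do not tell look-alikes from the thing itself.
- models.look_for(picture, thing): "location" ([x, y, z] in m, in the coordinates of the camera as it stood for that picture, good to about 4 mm: the middle of the surface that is visible of it).
- models.mark_of(picture, thing): "location" ([x, y, z] in m, in the coordinates of the camera as it stood for that picture, good to about 4 mm: a listed point, or the origin of a listed thing).
The state is a dict: "time": time; "qpos": joint angles; "dq": joint speeds; "joint_torque": joint torques, N m; "ee_pos": TCP position; "eef_rot": TCP orientation; "wrist_force": force on the tool from outside, world axes, zero at the start; "wrist_torque": the same for the moment, N m; "finger_gap": finger opening in m; "grip_force": force on a finger pad.
Only numpy, scipy, OpenCV 4.12 (cv2) and the standard library are available. Lean on these libraries where they do the work, as an engineer would, in place of code of your own. Each camera call takes 0.05 s, during which the arm holds its last target. There are 200 camera calls.

## Working session

There is one attempt and no reset: what is moved stays moved. The work goes in short steps, Python scripts to look and compute and a shell command to move; the robot and the scene stay as the last step left them, time stands still between calls to the robot, and variables do not carry over. Pictures are saved under pics/ and viewed, at most 10 in all, crops included, and the job is handed in when it is done.

```bash
mkdir -p pics; cat > h.py <<'E'
import numpy as np, cv2
from cell import sensors, vision, workorder, models, env
def save(p,n): cv2.imwrite('pics/'+n,cv2.cvtColor(p['frame'],cv2.COLOR_RGB2BGR))
def px(p,c): 
    q=p['mtx']@np.array(c); return (q[:2]/q[2]).round().astype(int)
def w(p,c,s=None):
    T=p.get('world_from_camera')
    c=np.r_[c,1]
    if T is not None: return (T@c)[:3]
    t=(p['tool_from_camera']@c)[:3]
    return np.array(s['ee_pos'])+np.array(s['eef_rot'])@t
names=['square_cap_top','dome_cap_top','bar_cap_top','small_cap_top']
E
python3 - <<'E'
from h import *
s=sensors.state();print(s['time'],s['ee_pos'],s['eef_rot'],env.tcp_to_tips,s['finger_gap'])
a=vision.grab_frame('top');b=vision.grab_frame('scene')
save(a,'top.png');save(b,'scene.png')
for p in(a,b):
  for n in names+['tall_block','below_socket','lamp_switch','extractor_switch','grinder_switch','spare_switch']:
    for r in models.mark_of(p,n): print(n,round(r['confidence'],2),px(p,r['location']),w(p,r['location']).round(3))
E
```

```text
0.0 [0.25960337 0.56793193 0.24452951] [[-9.09470786e-01  4.15767261e-01 -6.88019327e-04]
 [ 4.15767830e-01  9.09469635e-01 -1.44708590e-03]
 [ 2.40817448e-05 -1.60213865e-03 -9.99998716e-01]] 0.014 0.08535797437530034
square_cap_top 0.54 [286 166] [ 0.643 -0.037  0.081]
dome_cap_top 0.58 [323 138] [ 0.77  -0.148  0.087]
dome_cap_top 0.44 [202 195] [0.483 0.227 0.087]
dome_cap_top 0.41 [150 219] [0.368 0.377 0.085]
bar_cap_top 0.7 [332 179] [ 0.628 -0.2    0.087]
small_cap_top 0.46 [238 200] [0.492 0.101 0.084]
small_cap_top 0.22 [285 173] [ 0.642 -0.041 -0.004]
tall_block 0.56 [302 202] [ 0.524 -0.112  0.119]
below_socket 0.9 [339 236] [ 0.451 -0.272  0.002]
lamp_switch 0.95 [157 222] [ 0.366  0.378 -0.001]
lamp_switch 0.78 [206 199] [0.485 0.227 0.001]
lamp_switch 0.59 [319 146] [ 0.77  -0.146 -0.004]
extractor_switch 0.94 [286 173] [ 0.643 -0.042 -0.004]
grinder_switch 0.68 [327 185] [ 0.625 -0.201 -0.   ]
spare_switch 0.75 [240 203] [ 0.497  0.1   -0.001]
square_cap_top 0.46 [290 194] [ 0.64  -0.039  0.085]
square_cap_top 0.32 [251 208] [ 0.63   0.089 -0.   ]
dome_cap_top 0.47 [185 190] [0.484 0.229 0.088]
dome_cap_top 0.47 [220 202] [0.488 0.103 0.086]
dome_cap_top 0.46 [343 186] [ 0.772 -0.152  0.084]
small_cap_top 0.46 [220 201] [0.491 0.108 0.085]
tall_block 0.78 [296 207] [ 0.528 -0.115  0.125]
below_socket 0.95 [338 282] [ 0.449 -0.279  0.001]
below_socket 0.74 [291 195] [ 0.641 -0.043  0.084]
lamp_switch 0.69 [186 215] [ 0.485  0.231 -0.001]
lamp_switch 0.65 [340 209] [ 0.77  -0.151  0.006]
extractor_switch 0.46 [289 217] [ 0.645 -0.038  0.002]
grinder_switch 0.89 [337 236] [ 0.625 -0.201  0.007]
spare_switch 0.7 [221 226] [0.494 0.108 0.001]
spare_switch 0.65 [304 289] [ 0.382 -0.221  0.003]
spare_switch 0.35 [251 207] [0.629 0.089 0.002]
```

```bash
python3 - <<'E'
import cv2
a=cv2.imread('pics/top.png');b=cv2.imread('pics/scene.png')
cv2.imwrite('pics/top2.png',cv2.resize(a[100:280,110:380],None,fx=2.96,fy=2.96,interpolation=cv2.INTER_CUBIC))
E
```

```text
(no output)
```

View pics/top2.png

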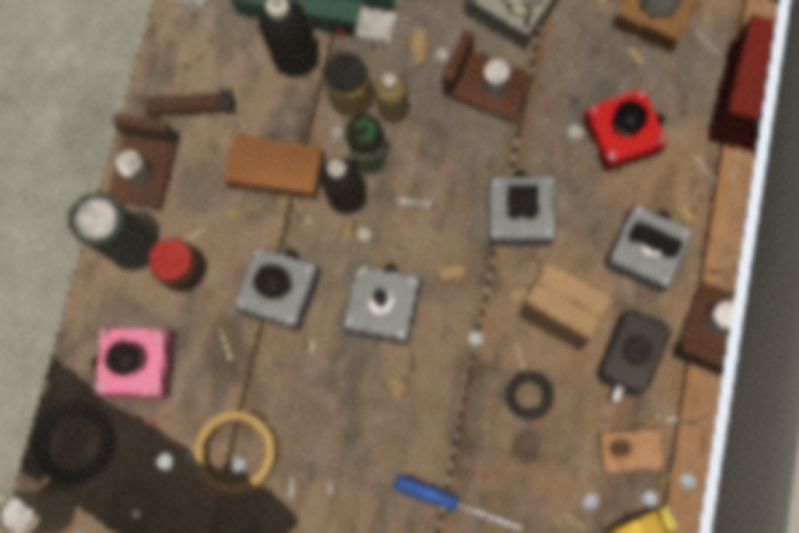

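View pics/scene.png

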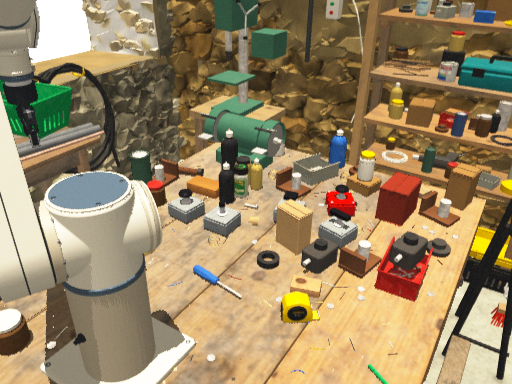

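Top crop: there are three domed caps. The grey box is at crop (272,282), the pink one at (125,357) and the red one at (630,118), and only the grey one fits lamp_switch. Its position is world (0.484, 0.228). The square cap is at crop (522,200), the bar at (655,240) and the spare at (380,298). I'm setting out for the square cap with the fingers closing on the way.

```bash
python3 -m handwheel '[[-30,-19.6,0,0,0,0],[-30,-19.6,0,0,0,0],[-30,-19.6,0,0,0,0],[-30,-19.6,0,0,0,0],[-30,-19.6,0,0,0,0]]' 0 20
python3 -m handwheel '[[-30,-19.6,0,0,0,0],[-30,-19.6,0,0,0,0],[-30,-19.6,0,0,0,0],[-30,-19.6,0,0,0,0],[-30,-19.6,0,0,0,0]]' | tail -3
```

```text
time: 1.52
ee_pos: [0.356, 0.4156, 0.2454]
eef_rot: [[-0.91, 0.415, 0.0], [0.415, 0.91, 0.0], [-0.0, 0.0, -1.0]]
wrist_force: [0.2, 0.9, 0.1]
finger_gap: 0.0253
grip_force: 0.0
wrist_force: [0.3, 0.7, 0.5]
finger_gap: 0.0001
grip_force: 0.0
```

```bash
python3 -m handwheel '[[-30,-19.6,0,0,0,0],[-30,-19.6,0,0,0,0],[-30,-19.6,0,0,0,0],[-30,-19.6,0,0,0,0],[-30,-19.6,0,0,0,0]]' |tail -3
python3 -m handwheel '[[-30,-19.6,0,0,0,0],[-30,-19.6,0,0,0,0],[-30,-19.6,0,0,0,0],[-30,-19.6,0,0,0,0],[0,0,0,0,0,0]]'
cat > look.py <<'E'
from h import *
import sys
s=sensors.state();p=vision.grab_frame('wrist');save(p,sys.argv[1])
for n in sys.argv[2:]:
  for r in models.mark_of(p,n):
    W=w(p,r['location'],s);d=np.array(s['eef_rot']).T@(W-s['ee_pos'])*1000
    print(n,round(r['confidence'],2),px(p,r['location']),W.round(4),'tool mm',d.round(1))
# cap by depth: points at 75-95 mm high
z=p['range_z'];v,u=np.nonzero(z>0);d=z[v,u]
c=np.linalg.inv(p['mtx'])@np.vstack([u*d,v*d,d])
T=p['tool_from_camera'];t=T[:3,:3]@c+T[:3,3:];W=np.array(s['eef_rot'])@t+np.array(s['ee_pos'])[:,None]
m=((W[2]>.07)&(W[2]<.1));im=np.zeros(z.shape,np.uint8);im[v[m],u[m]]=1
k,l,st,ce=cv2.connectedComponentsWithStats(im)
for i in range(1,k):
  if st[i,4]>150:
    q=l[v,u]==i; print('blob',ce[i].round(),st[i,4],'med',(W[:,q].min(1)/2+W[:,q].max(1)/2).round(4),'size',np.ptp(W[:,q],axis=1).round(3),'zmax',W[2,q].max().round(4),'tool',(t[:,q].mean(1)*1000).round(1))
E
python3 look.py w1.png square_cap_top small_cap_top bar_cap_top
```

```text
wrist_force: [0.6, 0.6, -0.4]
finger_gap: 0.0001
grip_force: 0.0
time: 2.77
ee_pos: [0.6265, -0.0122, 0.2456]
eef_rot: [[-0.908, 0.419, 0.003], [0.419, 0.908, -0.002], [-0.003, -0.0, -1.0]]
wrist_force: [-0.5, 0.5, 0.3]
finger_gap: -0.0002
grip_force: 0.0
square_cap_top 0.78 [237 204] [ 0.6393 -0.0392  0.0865] tool mm [-22.4 -19.  159.1]
bar_cap_top 0.7 [ 94 256] [ 0.6268 -0.2039  0.091 ] tool mm [ -80.1 -173.8  154.9]
blob [426.  94.] 1203 med [0.622  0.1733 0.085 ] size [0.048 0.042 0.03 ] zmax 0.1 tool [ 84.6 153.1 156.6]
blob [161. 126.] 587 med [ 0.5395 -0.0722  0.085 ] size [0.05  0.017 0.03 ] zmax 0.1 tool [ 55.4 -90.  159.5]
blob [423. 153.] 805 med [0.6758 0.1551 0.085 ] size [0.04  0.037 0.03 ] zmax 0.1 tool [ 30.9 161.8 159.5]
blob [487. 204.] 2393 med [0.7506 0.1989 0.0825] size [0.054 0.053 0.025] zmax 0.0949 tool [-21.4 236.1 158.7]
blob [238. 204.] 1238 med [ 0.641  -0.0399  0.0808] size [0.041 0.041 0.015] zmax 0.0881 tool [-22.6 -18.7 160.8]
blob [432. 218.] 1017 med [0.7449 0.1443 0.085 ] size [0.035 0.04  0.03 ] zmax 0.1 tool [-38.4 185.6 162.5]
blob [101. 250.] 1135 med [ 0.6264 -0.2008  0.0804] size [0.032 0.061 0.015] zmax 0.0881 tool [ -76.3 -169.7  161.6]
blob [484. 314.] 565 med [0.8855 0.1602 0.0849] size [0.103 0.011 0.03 ] zmax 0.0999 tool [-160.8  269.5  161.7]
blob [497. 363.] 198 med [0.9522 0.1607 0.092 ] size [0.022 0.012 0.016] zmax 0.1 tool [-227.7  296.3  153.5]
```

View pics/w1.png

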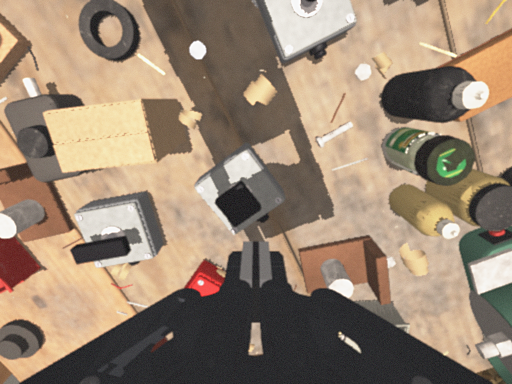

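The wrist view shows the flat square black cap on its grey box at (237,204), and depth agrees with the network. I'll centre on it and go down.

```bash
python3 -m handwheel '[[-11.2,-9.5,0,0,0,0],[-11.2,-9.5,0,0,0,0],[0,0,35,0,0,0],[0,0,35,0,0,0],[0,0,35,0,0,0]]' |head -2
python3 -m handwheel '[[0,0,20,0,0,0],[0,0,10,0,0,0],[0,0,3,0,0,0],[0,0,0,0,0,0],[0,0,0,0,0,0]]'
```

```text
time: 3.38
ee_pos: [0.6368, -0.0344, 0.1401]
time: 3.8
ee_pos: [0.6371, -0.034, 0.1088]
eef_rot: [[-0.91, 0.416, 0.002], [0.416, 0.91, -0.0], [-0.002, 0.001, -1.0]]
wrist_force: [0.3, 0.8, -0.7]
finger_gap: -0.0003
grip_force: 0.0
```

```bash
python3 -m handwheel '[[-5,-3.8,0,0,0,0],[0,0,6,0,0,0],[0,0,3,0,0,0],[0,0,2,0,0,0],[0,0,2,0,0,0]]'
python3 -m handwheel '[[0,0,2,0,0,0],[0,0,2,0,0,0],[0,0,2,0,0,0],[0,0,0,0,0,0],[0,0,0,0,0,0]]'
```

```text
time: 4.22
ee_pos: [0.6396, -0.0397, 0.0949]
eef_rot: [[-0.909, 0.416, 0.002], [0.416, 0.909, -0.0], [-0.002, 0.0, -1.0]]
wrist_force: [1.3, -2.1, 4.7]
finger_gap: 0.0004
grip_force: 1.9
time: 4.63
ee_pos: [0.6389, -0.0393, 0.0882]
eef_rot: [[-0.909, 0.416, 0.0], [0.416, 0.909, 0.0], [0.0, 0.0, -1.0]]
wrist_force: [1.6, -0.7, 2.7]
finger_gap: 0.0002
grip_force: 1.4
```

```bash
python3 -m handwheel '[[0,0,-10,0,0,0],[0,0,-35,0,0,0],[0,0,-38,0,0,0],[0,0,-38,0,0,0],[0,0,-37,0,0,0]]' |head -2
python3 look.py w2.png square_cap_top
python3 -m handwheel '[[31.5,22.3,0,0,0,0],[31.5,22.3,0,0,0,0],[31.5,22.3,0,0,0,0],[31.5,22.3,0,0,0,0],[31.5,22.3,0,0,0,0]]' |head -2
python3 -m handwheel '[[31.5,22.3,0,0,0,0],[31.5,22.3,0,0,0,0],[20,14,0,0,0,0],[0,0,0,0,0,0],[0,0,0,0,0,0]]'
python3 look.py w3.png dome_cap_top
```

```text
time: 5.05
ee_pos: [0.6375, -0.0389, 0.2479]
square_cap_top 0.72 [253 182] [ 0.6387 -0.0428  0.0726] tool mm [ -3.1  -3.  175.3]
blob [450.  73.] 1386 med [0.6219 0.1718 0.085 ] size [0.048 0.04  0.03 ] zmax 0.1 tool [102.  173.1 159.7]
blob [181. 104.] 461 med [ 0.539  -0.0722  0.085 ] size [0.051 0.017 0.03 ] zmax 0.1 tool [ 75.7 -70.1 162.3]
blob [445. 134.] 912 med [0.6771 0.1551 0.085 ] size [0.042 0.038 0.03 ] zmax 0.1 tool [ 48.2 181.1 161.9]
blob [497. 186.] 1376 med [0.7513 0.1916 0.0822] size [0.054 0.038 0.024] zmax 0.0944 tool [ -4.2 247.  164.7]
blob [256. 183.] 1129 med [ 0.6414 -0.04    0.0735] size [0.041 0.041 0.007] zmax 0.077 tool [ -3.5   0.5 173.4]
blob [453. 200.] 1073 med [0.7455 0.1434 0.085 ] size [0.036 0.038 0.03 ] zmax 0.1 tool [-20.  204.5 164.5]
blob [116. 232.] 1156 med [ 0.6263 -0.2017  0.0803] size [0.033 0.062 0.015] zmax 0.0881 tool [ -55.8 -150.6  163.4]
blob [502. 297.] 673 med [0.8818 0.1602 0.085 ] size [0.112 0.012 0.03 ] zmax 0.0999 tool [-139.2  287.2  163.9]
time: 5.57
ee_pos: [0.5396, 0.1287, 0.2457]
time: 5.98
ee_pos: [0.4892, 0.2162, 0.2458]
eef_rot: [[-0.911, 0.413, -0.002], [0.413, 0.911, -0.001], [0.001, -0.001, -1.0]]
wrist_force: [-0.2, 0.3, 0.3]
finger_gap: 0.0001
grip_force: 0.0
dome_cap_top 0.76 [272 174] [0.4869 0.2349 0.0856] tool mm [  9.5  16.3 160.2]
dome_cap_top 0.6 [ 22 216] [ 0.4226 -0.0997  0.0023] tool mm [ -70.1 -314.9  243.9]
blob [443. 107.] 1143 med [0.5019 0.4145 0.085 ] size [0.052 0.04  0.03 ] zmax 0.1 tool [ 73.2 173.  160. ]
blob [268. 173.] 1242 med [0.4868 0.2305 0.0808] size [0.041 0.042 0.012] zmax 0.087 tool [  9.7  12.1 163.4]
blob [161. 227.] 272 med [0.4925 0.1027 0.079 ] size [0.017 0.018 0.017] zmax 0.0877 tool [ -48.9 -100.6  162.2]
blob [ 39. 309.] 1505 med [ 0.5297 -0.0942  0.085 ] size [0.071 0.064 0.03 ] zmax 0.1 tool [-154.3 -254.2  160.9]
```

View pics/w3.png

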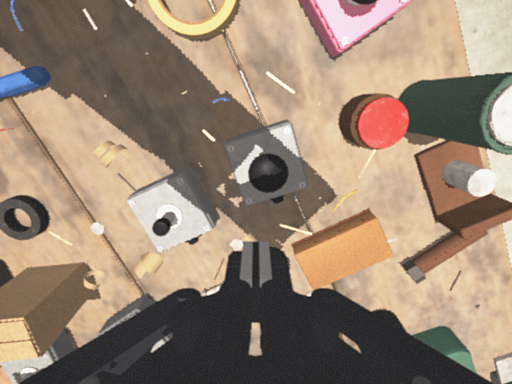

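The square cap's top is now about 74 mm above the bench, so it is down about 11 mm. The domed cap on the grey box is at (268,173) here, and the pink look-alike is at (360,15). I'll centre on the grey one.

```bash
python3 -m handwheel '[[10,12.5,0,0,0,0],[0,0,20,0,0,0],[0,0,35,0,0,0],[0,0,35,0,0,0],[0,0,30,0,0,0]]' |head -2
python3 -m handwheel '[[0,0,12,0,0,0],[0,0,5,0,0,0],[0,0,0,0,0,0],[0,0,0,0,0,0],[0,0,0,0,0,0]]'
```

```text
time: 6.5
ee_pos: [0.4871, 0.2294, 0.1246]
time: 6.92
ee_pos: [0.4882, 0.2312, 0.111]
eef_rot: [[-0.909, 0.416, 0.003], [0.416, 0.909, 0.001], [-0.002, 0.002, -1.0]]
wrist_force: [0.2, 0.2, -0.1]
finger_gap: 0.0001
grip_force: 0.0
```

Centred within 2 mm. Pressing: 23–24 mm down.

```bash
python3 -m handwheel '[[1,0,4,0,0,0],[0,0,5,0,0,0],[0,0,3,0,0,0],[0,0,2,0,0,0],[0,0,2,0,0,0]]'
python3 -m handwheel '[[0,0,2,0,0,0],[0,0,2,0,0,0],[0,0,2,0,0,0],[0,0,2,0,0,0],[0,0,0,0,0,0]]'
```

```text
time: 7.33
ee_pos: [0.4864, 0.2315, 0.0935]
eef_rot: [[-0.91, 0.416, 0.001], [0.416, 0.91, 0.0], [-0.001, 0.001, -1.0]]
wrist_force: [-0.1, -0.4, 3.8]
finger_gap: -0.0001
grip_force: 1.9
time: 7.75
ee_pos: [0.4863, 0.2314, 0.0851]
eef_rot: [[-0.909, 0.416, 0.0], [0.416, 0.909, 0.0], [-0.0, 0.0, -1.0]]
wrist_force: [0.6, 1.0, 1.0]
finger_gap: -0.0
grip_force: 0.8
```

```bash
python3 -m handwheel '[[0,0,-10,0,0,0],[0,0,-35,0,0,0],[0,0,-38,0,0,0],[0,0,-38,0,0,0],[0,0,-38,0,0,0]]' |head -2
python3 look.py w4.png dome_cap_top
python3 -m handwheel '[[-25.6,-27.9,0,0,0,0],[-25.6,-27.9,0,0,0,0],[-25.6,-27.9,0,0,0,0],[-25.6,-27.9,0,0,0,0],[-25.6,-27.9,0,0,0,0]]' |head -2
python3 -m handwheel '[[-25.6,-27.9,0,0,0,0],[-25.6,-27.9,0,0,0,0],[-25.6,-27.9,0,0,0,0],[-25.6,-27.9,0,0,0,0],[-25.6,-27.9,0,0,0,0]]' |head -2
python3 -m handwheel '[[-25,-25,0,0,0,0],[-10,-10,0,0,0,0],[0,0,0,0,0,0],[0,0,0,0,0,0],[0,0,0,0,0,0]]'
python3 look.py w5.png bar_cap_top
```

```text
time: 8.17
ee_pos: [0.4849, 0.2307, 0.246]
dome_cap_top 0.71 [261 181] [0.4886 0.2345 0.0708] tool mm [ -2.    5.3 175.2]
blob [351.   7.] 558 med [0.3744 0.3729 0.0785] size [0.021 0.034 0.015] zmax 0.0859 tool [155.6  81.6 165.8]
blob [429. 116.] 1040 med [0.5013 0.4149 0.085 ] size [0.051 0.04  0.03 ] zmax 0.1 tool [ 65.2 161.6 159.9]
blob [257. 180.] 425 med [0.4874 0.231  0.0717] size [0.028 0.028 0.003] zmax 0.0733 tool [ -1.4   1.3 174.9]
blob [152. 235.] 275 med [0.4926 0.1025 0.0797] size [0.017 0.018 0.016] zmax 0.0879 tool [ -59.  -111.7  162.6]
blob [ 35. 317.] 1427 med [ 0.5308 -0.0906  0.085 ] size [0.068 0.057 0.03 ] zmax 0.1 tool [-165.7 -262.2  161.2]
time: 8.68
ee_pos: [0.5437, 0.0494, 0.2439]
time: 9.1
ee_pos: [0.6021, -0.1307, 0.2437]
time: 9.52
ee_pos: [0.6192, -0.174, 0.2437]
eef_rot: [[-0.91, 0.415, -0.002], [0.415, 0.91, 0.001], [0.002, 0.0, -1.0]]
wrist_force: [-0.8, 0.2, -0.0]
finger_gap: 0.0001
grip_force: 0.0
bar_cap_top 0.55 [234 203] [ 0.6273 -0.2017  0.09  ] tool mm [-19.3 -21.8 153.6]
blob [386. 146.] 1320 med [ 0.6414 -0.0407  0.0735] size [0.041 0.041 0.007] zmax 0.0768 tool [ 35.7 129.9 169.7]
blob [ 50. 212.] 2127 med [ 0.5586 -0.3919  0.085 ] size [0.111 0.045 0.03 ] zmax 0.1 tool [ -30.7 -211.9  157.3]
blob [234. 199.] 1223 med [ 0.6262 -0.2018  0.0803] size [0.032 0.061 0.015] zmax 0.0877 tool [-16.7 -22.3 159.1]
blob [332. 282.] 582 med [ 0.7688 -0.1475  0.079 ] size [0.038 0.04  0.016] zmax 0.0869 tool [-117.3   86.6  162.5]
blob [256. 342.] 188 med [ 0.8067 -0.2575  0.085 ] size [0.037 0.004 0.03 ] zmax 0.0999 tool [-200.6   -0.   158.6]
```

View pics/w5.png

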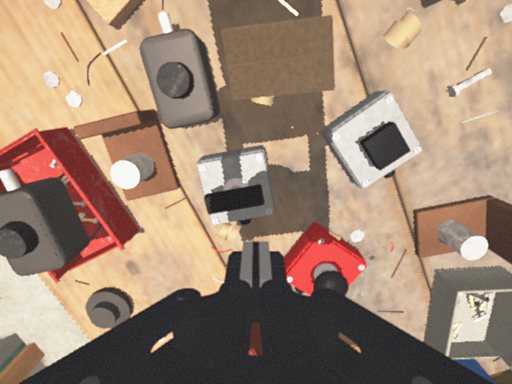

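The domed cap is down about 13 mm. The bar cap is on its grey box at (234,199), and the red look-alike at (325,260) lies clear of it.

```bash
python3 -m handwheel '[[-18,-22.5,0,0,0,0],[0,0,20,0,0,0],[0,0,35,0,0,0],[0,0,35,0,0,0],[0,0,30,0,0,0]]' |head -2
python3 -m handwheel '[[0,0,10,0,0,0],[0,0,4,0,0,0],[0,0,0,0,0,0],[0,0,0,0,0,0],[0,0,0,0,0,0]]'
```

```text
time: 10.03
ee_pos: [0.6266, -0.2017, 0.123]
time: 10.45
ee_pos: [0.6286, -0.2035, 0.1126]
eef_rot: [[-0.91, 0.415, 0.003], [0.415, 0.91, -0.001], [-0.004, 0.0, -1.0]]
wrist_force: [-0.3, 0.1, -0.1]
finger_gap: 0.0003
grip_force: 0.0
```

```bash
python3 -m handwheel '[[1,2,5,0,0,0],[0,0,5,0,0,0],[0,0,4,0,0,0],[0,0,2,0,0,0],[0,0,2,0,0,0]]'
python3 -m handwheel '[[0,0,2,0,0,0],[0,0,2,0,0,0],[0,0,2,0,0,0],[0,0,2,0,0,0],[0,0,0,0,0,0]]'
```

```text
time: 10.87
ee_pos: [0.6275, -0.201, 0.0925]
eef_rot: [[-0.909, 0.416, 0.001], [0.416, 0.909, -0.0], [-0.001, 0.0, -1.0]]
wrist_force: [2.0, 2.2, 4.0]
finger_gap: 0.0001
grip_force: 2.0
time: 11.28
ee_pos: [0.6273, -0.2011, 0.0841]
eef_rot: [[-0.909, 0.416, 0.0], [0.416, 0.909, -0.0], [-0.0, 0.0, -1.0]]
wrist_force: [2.0, 1.3, 1.8]
finger_gap: 0.0001
grip_force: 1.3
```

```bash
python3 -m handwheel '[[0,0,-10,0,0,0],[0,0,-35,0,0,0],[0,0,-38,0,0,0],[0,0,-38,0,0,0],[0,0,-38,0,0,0]]' |head -2
python3 -m handwheel '[[0,0,0,0,0,0],[0,0,0,0,0,0],[0,0,0,0,0,0],[0,0,0,0,0,0],[0,0,0,0,0,0]]' |head -4
python3 look.py w6.png bar_cap_top
python3 - <<'E'
from h import *
a=vision.grab_frame('top')
for n in names:
    for r in models.mark_of(a,n): print(n,round(r['confidence'],2),w(a,r['location']).round(3))
E
```

```text
time: 11.7
ee_pos: [0.6258, -0.201, 0.2448]
time: 12.12
ee_pos: [0.6259, -0.2008, 0.2414]
eef_rot: [[-0.909, 0.416, -0.003], [0.416, 0.909, 0.001], [0.004, -0.0, -1.0]]
wrist_force: [-0.0, -0.5, -0.3]
bar_cap_top 0.59 [254 180] [ 0.6242 -0.2019  0.0739] tool mm [  0.5  -1.7 167.5]
blob [411. 129.] 1433 med [ 0.6413 -0.0407  0.0736] size [0.041 0.041 0.007] zmax 0.0773 tool [ 52.6 151.1 167.5]
blob [ 66. 197.] 2076 med [ 0.5587 -0.3916  0.085 ] size [0.111 0.044 0.03 ] zmax 0.1 tool [ -13.7 -190.5  155. ]
blob [255. 181.] 703 med [ 0.6259 -0.2021  0.0715] size [0.031 0.061 0.003] zmax 0.073 tool [ -1.4  -1.1 170.7]
blob [351. 275.] 966 med [ 0.7693 -0.1478  0.0789] size [0.038 0.041 0.016] zmax 0.0868 tool [-106.2  106.2  159.1]
blob [255. 331.] 152 med [ 0.7881 -0.2754  0.0854] size [0.003 0.012 0.029] zmax 0.0997 tool [-179.1   -0.5  153.3]
square_cap_top 0.49 [ 0.64  -0.035  0.073]
dome_cap_top 0.57 [0.482 0.226 0.072]
dome_cap_top 0.57 [0.366 0.378 0.085]
dome_cap_top 0.45 [ 0.769 -0.149  0.086]
small_cap_top 0.6 [0.493 0.103 0.088]
```

All three caps are down more than 10 mm, the small button is up, and the robot is clear of everything.

```bash
python3 -c "
from cell import workorder
print(workorder.finish_job())"
```

```text
the job is handed in; nothing more can be done
None
```

I pressed the square, domed and bar caps in that order, each measuring 11–14 mm down afterwards. The spare button is still up, and I handed the job in about 12 s into the 53 s allowed; no verdict came back.

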